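Shelve a ballast carton heavy end down

TASK

A sealed carton of lamp control gear lies on the stockroom bench; the gear sits hidden at one end. Lift the carton to find out by its tilt which end is heavy, then stand it on its heavy end inside the steel stock bay, setting it down without dropping it and never standing it light end down. Then push the bay's sliding gate fully shut by its yellow tab, leaving the other stock where it is.

Things in the scene. Friction and masses are not known exactly. Their poses are not given: they have to be found in the camera images.
- carton_mid (a point): Centre of the sealed white carton, 170 x 54 x 54 mm, 0.5 to 0.7 kg, green band near each end, red middle. Ends look alike; a steel block (gear_c0) inside one, +x or -x at random, shifts the centre of mass about 40 mm that way: lifted lightly by the middle it sags there; held hard it pulls the wrist that way. x along the length, up or down when standing; z up at start, lying flat at any yaw.
- bay_floor (a point): Centre of the top of the floor of the stock bay, a fixed open-topped steel pocket on the bench. The floor is 6 mm above the bench. Inside, the pocket is 78 mm wide (y) and 86 mm deep (x, from x = -47 at the gate to x = +39 at the back wall); side and back walls are 6 mm thick and stand 60 mm above the bench. Axes: x from the open front (the robot's side) to the back wall, y to the left, z up.
- gate (a joint): Travel of the bay's gate in m: 0 fully open (slid to the bay's +y side), 0.097 fully shut across the open front. It slides along the bay's -y direction, has no spring, stays where it is left and needs about 2 N to move. The gate is a blue plate 90 wide (y), 5 thick, up to 55 mm above the bench, at x = -50 mm of the bay; when shut its middle is in front of the pocket.
- gate_tab (a point): Centre of the outer (+y) face of the gate's yellow push tab, 47.5 mm above the bench: an upright plate 30 (x) by 6 (y) by 75 high (mm), its top 85 mm and its lower edge 10 mm above the bench. Push this face in the bay's -y direction to shut the gate. Beneath it runs a rail 8 mm high. When the gate is shut this point is 88 mm to the +y side of the pocket's middle.
- tape_roll: Roll of amber tape lying flat, 90 mm across, 25 high; origin at the centre of its underside. Leave it alone.
- small_carton: Brown carton 90 x 60 x 60 mm; origin at the centre of its underside. Leave it alone.
- starter_jar: White jar with a red cap, 60 mm across, 90 high; origin at the centre of its underside. Leave it alone.
- driver: Screwdriver lying on the bench near its right-hand side, about 200 mm long. Leave it alone.
Mind the look-alikes: they are no part of the job. Of the things that look like the part that bears carton_mid, take the one that is nearest to the robot's base at the start.

How it is judged (in metres and radians):
On the way, in this order (a step that is already met when the one before it is completed fails the run):
1. the carton is lifted (its middle at least 15 mm above where it lay) (height (world z) of carton_mid above 0.042 m), for 0.2 s.
2. the carton stands on its heavy end on the floor of the bay, let go, while the gate is still open (horizontal distance between carton_mid and bay_floor below 0.03 m and height (world z) of carton_mid below 0.095 m and height (world z) of gear_c0 below 0.06 m and (angle between carton_mid's own x axis and vertical below 0.06 rad or angle between carton_mid's own x axis and vertical above 3.08 rad) and contact force between the fingers and carton below 0.1 N and value of joint gate below 0.06 m), for 0.2 s.
3. the gate is pushed shut (value of joint gate above 0.087 m), for 0.2 s.
At the end, for the whole second after the job is handed in: The carton stands upright (within 3.5 degrees) and at rest on its heavy end on the floor of the bay, between its walls (middle within 30 mm of the bay's middle), and the gate is shut to within 10 mm of its stop (horizontal distance between carton_mid and bay_floor below 0.03 m and height (world z) of carton_mid below 0.095 m and height (world z) of gear_c0 below 0.06 m and (angle between carton_mid's own x axis and vertical below 0.06 rad or angle between carton_mid's own x axis and vertical above 3.08 rad) and linear speed of carton below 0.02 m/s and value of joint gate above 0.087 m); the robot touches nothing.
It fails at once if the carton is turned light end down (within 35 degrees of upright with its heavy end on top) ((x of gear_c0 in the frame of carton_mid above 0.02 m and angle between carton_mid's own x axis and vertical below 0.6 rad) or (x of gear_c0 in the frame of carton_mid below -0.02 m and angle between carton_mid's own x axis and vertical above 2.54 rad)).
It fails at once if the carton is dropped or slammed into the bay (faster than 0.5 m/s in the last 40 mm above its floor) (horizontal distance between carton_mid and bay_floor below 0.03 m and height (world z) of carton_mid below 0.131 m and linear speed of carton above 0.5 m/s).
It fails at once if other stock is moved by more than 30 mm (distance of any of tape_roll, small_carton, starter_jar, driver from where it was at the start of the episode above 0.03 m).
It also fails if it takes over 72 s, if anything falls off the work surface, if the arm or the gripper's body presses on something with over 40 N, if the wrist force passes 120 N, or if a joint passes its speed limit or range.

ROBOT

A 6-joint arm with a two-finger parallel gripper is mounted at the origin on the work surface. World frame = base frame: x ahead of the robot, y to its left, z up, the work surface at z = 0. Lengths are in m, angles in degrees, forces in N, time in s.
With the tool pointing down it reaches from about 0.425 to 1.125 m from the base axis. Payload 14.9 kg.
Tool frame: the origin (TCP) lies on the centre line of the jaws, within the pads' length; the fingertips stand 14 mm ahead of it and the grasp point (between the pads) lies 5 mm behind it (bot.finger_overhang is the distance from the TCP to the fingertips, in m); z points along the fingers, y is the line along which they close (so a half turn about z gives the same grasp; the last joint's range is limited). The gripper opens to 91 mm and grips with 3 to 60 N. Pads are 32 mm wide; open, the fingers measure 118 mm over their backs; the gripper's body (76 mm by 178 mm) begins 60 mm behind the grasp point.
Start: joints at [-66.079, 21.709, 99.362, -0, 58.929, -1.908], TCP at [0.305, -0.63, 0.202] pointing down, gripper open.
Joint ranges: [-158.91, 158.91], [-42.39, 125.64], [0.06, 152.35], [-60.88, 240.88], [17.5, 164.5], [-176.32, 176.32]. Speed limits (degrees/s): [108.29, 108.29, 136.94, 180, 180, 180].

INTERFACE

Orientations are given as [roll, pitch, yaw] about the fixed x, y, z axes, in that order (R = Rz(yaw) Ry(pitch) Rx(roll)).
In Python, from plant import bot gives the robot as it stands. Calls block until the motion is done:
- bot.move_to(position, orientation): joint-space move of the TCP to a pose.
- bot.move_l(position, attitude=None, vel=0.15, stop_force=None): straight line of the TCP; attitude=None keeps the orientation; vel is the mean speed in m/s. With stop_force (N) it stops when the force on the tool has changed by that much, and returns True; else False.
- bot.move_joints(angles): joint-space move.
- bot.grip(opening, grip_force=None): opening from 0.0 (shut) to 1.0 (fully open); grip_force is the grip in N (None keeps the last); returns when the fingers have stopped.
- bot.pause(seconds).
- bot.ik(position, orientation): joint angles nearest the present ones, or None.
- bot.get_obs(): the state.
- bot.grab_frame(name): name is "scene" or "top" or "wrist"; returns a dict with "color" (480x640x3 uint8, red, green, blue), "fx", "fy", "cx", "cy" (pixels), "distortion" ([k1, k2, p1, p2, k3] as OpenCV has them; the pictures are not rectified), "R" (3x3) and "t" (3): a world point X has camera coordinates R X + t; the wrist camera has in their place "hand_eye" (4x4, takes a point from camera to tool coordinates, whose origin is the TCP and whose axes are the flange's). Camera axes: x right, y down, z forward; pixel columns grow to the right and rows downward; lengths in m; the calibration is good to about 2 mm. A picture is of the moment at which its call begins: read the wrist's pose just before it. There is no depth.
A pose or a line that the arm cannot do raises bot.IKError and nothing moves.
- bot.close_job(): hands the job in; it is judged then, once.
The state is a dict: "time": time; "qpos": joint angles; "qd": joint speeds; "joint_torque": joint torques, N m; "position": TCP position; "eef_rot": TCP orientation; "ft_force": force on the tool from outside, world axes, zero at the start; "torque": the same for the moment, N m; "finger_gap": opening from 0.0 (shut) to 1.0 (fully open); "grasp_force": force on a finger pad.
Only numpy, scipy, OpenCV 4.12 (cv2) and the standard library are available. Lean on these libraries where they do the work, as an engineer would, in place of code of your own. Each camera call takes 0.05 s, during which the arm holds its last target. There are 200 camera calls.

## Working session

There is one attempt and no reset: what is moved stays moved. The work goes in short steps, each a Python script; the robot and the scene stay as the last script left them, time stands still between calls to the robot, and variables do not carry over. Pictures are saved under pics/ and viewed, at most 10 in all, crops included, and the job is handed in when it is done.

```bash
mkdir -p pics && ls
python3 - <<'E'
from plant import bot
import cv2
for n in ("scene","top"):
    f=bot.grab_frame(n); cv2.imwrite(f"pics/{n}0.png",f["color"][:,:,::-1])
    print(n,f["fx"],f["cx"],f["cy"],f["distortion"],f["R"],f["t"])
print(bot.get_obs())
E
```

```text
pics
scene 493.97923735627785 320.56701227801904 234.83091753370724 [-0.06418975  0.          0.          0.          0.        ] [[ 5.39358791e-04  9.99881892e-01 -1.53593749e-02]
 [ 7.17270844e-01 -1.10891482e-02 -6.96706227e-01]
 [-6.96794263e-01 -1.06410571e-02 -7.17192110e-01]] [ 0.15667898 -0.40418324  1.68818342]
top 493.2112304136249 317.0321802638165 242.90289861671255 [0.02643914 0.         0.         0.         0.        ] [[ 0.00692689 -0.99972089  0.02258692]
 [-0.99807022 -0.00830578 -0.06153731]
 [ 0.06170773 -0.02211707 -0.99784918]] [-0.17464007  0.62984768  1.44976372]
{'time': 0.1, 'qpos': array([-6.60781785e+01,  2.17358931e+01,  9.93927409e+01,  5.49788561e-04,
        5.89298390e+01, -1.90911729e+00]), 'qd': array([ 0.01688723, -0.13532904, -0.06770425, -0.00532642, -0.03580334,
        0.00499858]), 'joint_torque': array([ 9.34473173e-04, -7.65045404e+01, -4.35292947e+01,  6.52374141e-02,
        3.98972060e-02,  4.08042155e-06]), 'position': array([ 0.30483224, -0.62971929,  0.20174506]), 'eef_rot': array([-1.79941575e+02, -2.41834337e-03,  2.58306536e+01]), 'ft_force': array([ 0.22716727, -0.59763614, -0.17005099]), 'torque': array([ 0.03027193, -0.02491886, -0.01129099]), 'grasp_force': 0.0, 'finger_gap': 1.0008335666043633}
```

View pics/scene0.png

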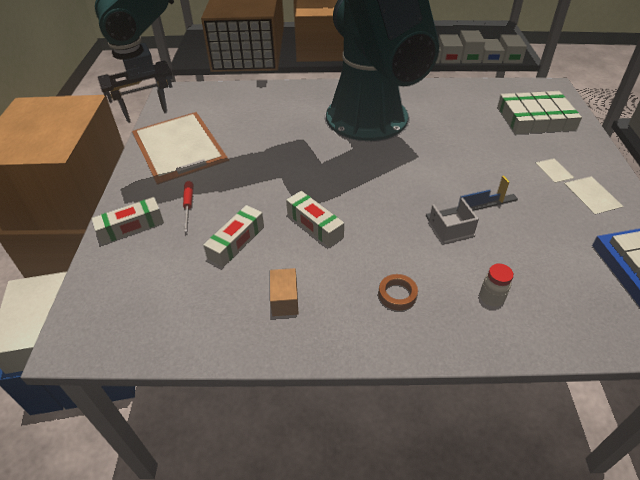

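View pics/top0.png

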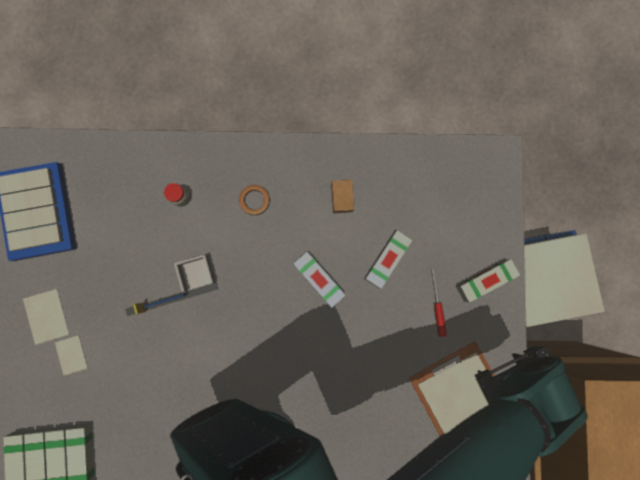

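The scene view shows three cartons. The one nearest the base is at about (315,217) in scene and (319,279) in top. The bay is at about (195,273) in top, with the gate rail running to the yellow tab at (138,309). I'll enlarge both to read the corners.

```bash
python3 - <<'E'
import cv2,numpy as np
a=cv2.imread("pics/top0.png");s=cv2.imread("pics/scene0.png")
c1=cv2.resize(a[240:320,120:220],None,fx=4,fy=4,interpolation=2)   # bay top  100x80 -> 400x320, origin (120,240)
c2=cv2.resize(a[240:320,280:360],None,fx=4,fy=4,interpolation=2)   # carton origin (280,240)
d1=cv2.resize(s[170:245,425:525],None,fx=4,fy=4,interpolation=2)[:280]
d2=cv2.resize(s[185:255,280:360],None,fx=4,fy=4,interpolation=2)[:280]
o=np.vstack([np.hstack([c1,c2]),np.hstack([d1,d2])])
for x in range(0,720,40): cv2.line(o,(x,0),(x,5),(0,255,255),1); cv2.line(o,(x,315),(x,325),(0,255,255),1)
for y in range(0,600,40): cv2.line(o,(0,y),(5,y),(0,255,255),1);cv2.line(o,(396,y),(404,y),(0,255,255),1)
cv2.imwrite("pics/crop.png",o)
E
cat > h.py <<'E'
import numpy as np,cv2
from plant import bot
def ray(f,uv):
    K=np.array([[f["fx"],0,f["cx"]],[0,f["fy"],f["cy"]],[0,0,1]])
    p=cv2.undistortPoints(np.array([[uv]],float),K,np.array(f["distortion"]))[0,0]
    R=np.array(f["R"]);t=np.array(f["t"]); return -R.T@t, R.T@np.array([p[0],p[1],1])
def plane(f,uv,z):
    c,d=ray(f,uv); return c+d*(z-c[2])/d[2]
E
```

```text
(no output)
```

View pics/crop.png

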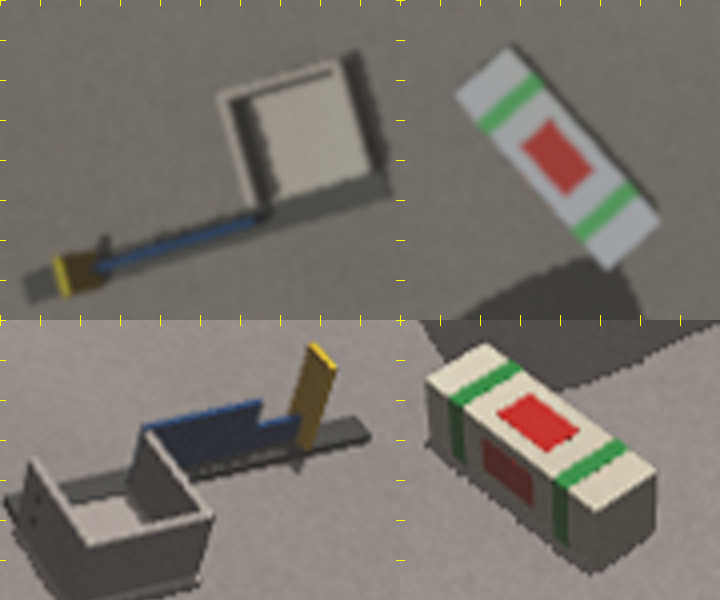

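The crop shows the carton top-face corners at (57,95), (112,46), (260,220) and (207,268), in crop px at x4 from (280,240). The bay rim corners show in both views, and so does the tab top, at (62,276) in the top crop and (322,355) in the scene crop. Next I'll fit them.

Run:
```python
from h import *
from scipy.optimize import least_squares
T=bot.grab_frame("top");S=bot.grab_frame("scene")
tp=lambda o,l:[np.array(o)+np.array(p)/4-.375 for p in l]
def proj(f,X):
    K=np.array([[f["fx"],0,f["cx"]],[0,f["fy"],f["cy"]],[0,0,1]])
    return cv2.projectPoints(np.array(X,float),cv2.Rodrigues(np.array(f["R"]))[0],np.array(f["t"]),K,np.array(f["distortion"]))[0][:,0]
def fit(obs,x0):
    def r(p):
        c,s=np.cos(p[2]),np.sin(p[2]);e=[]
        for f,m,u in obs:
            m=np.array(m,float);X=np.c_[m[:,0]*c-m[:,1]*s+p[0],m[:,0]*s+m[:,1]*c+p[1],m[:,2]]
            e.append(proj(f,X)-u)
        return np.vstack(e).ravel()
    q=least_squares(r,x0); print(q.x[:2],np.degrees(q.x[2]),"res",r(q.x).reshape(-1,2).round(1).tolist());return q.x
# carton
tc=tp((280,240),[(57,95),(112,46),(260,220),(207,268)])
sc=tp((280,185),[(28,380-320),(88,343-320),(256,472-320),(195,511-320)])
P=np.array([plane(T,u,.054) for u in tc]);print(P.round(4));Q=np.array([plane(S,u,.054) for u in sc]);print(Q.round(4),P.mean(0),Q.mean(0))
a=(P[2]+P[3]-P[0]-P[1]); y0=np.arctan2(a[1],a[0])
h=.085;w=.027
m=[(-h,w,.054),(-h,-w,.054),(h,-w,.054),(h,w,.054)]
d=(P[1]-P[0]);
if d@np.array([-np.sin(y0),np.cos(y0),0])>0: m=[(a,-b,c) for a,b,c in m]
# scene correspondences by nearest
mS=[m[np.argmin(np.linalg.norm(P-q,axis=1))] for q in Q]
fit([(T,m,np.array(tc)),(S,mS,np.array(sc))],[*P.mean(0)[:2],y0])
# bay
tb=tp((120,240),[(218,95),(342,58)]);sb=tp((425,170),[(88,225),(213,195),(32,140),(148,108)])
for u in tb:print(plane(T,u,.06).round(4))
for u in sb:print(plane(S,u,.06).round(4))
L,Rr=plane(T,tb[0],.06),plane(T,tb[1],.06);d=L-Rr;yb=np.arctan2(-d[0],d[1])
b=fit([(T,[(.045,.045,.06),(.045,-.045,.06)],np.array(tb)),(S,[(.045,-.045,.06),(.045,.045,.06),(-.047,-.045,.06),(-.047,.045,.06)],np.array(sb))],[*((L+Rr)/2)[:2],yb])
for n,f,u in(("T",T,tp((120,240),[(62,276)])[0]),("S",S,tp((425,170),[(322,356-320)])[0])):
    p=plane(f,u,.085)[:2]-b[:2];c,s=np.cos(b[2]),np.sin(b[2]);print(n,"tab top in bay",p@[c,s],p@[-s,c])
for u in [(343,196),(254,200),(176,193)]:print(plane(T,u,.03).round(3))
```

```text
[[ 0.569  -0.1022  0.054 ]
 [ 0.6049 -0.1419  0.054 ]
 [ 0.4795 -0.2502  0.054 ]
 [ 0.4447 -0.2119  0.054 ]]
[[ 0.4812 -0.2467  0.054 ]
 [ 0.4442 -0.2076  0.054 ]
 [ 0.5713 -0.0977  0.054 ]
 [ 0.6053 -0.1368  0.054 ]] [ 0.52454057 -0.17654964  0.054     ] [ 0.5255186  -0.17218605  0.054     ]
[ 0.52479833 -0.17418085] -138.8609366236021 res [[-1.5, -0.7], [-1.1, -0.6], [0.1, 0.3], [-0.7, 0.6], [-1.4, -0.6], [-0.8, -0.3], [-0.1, -0.1], [-0.7, 0.4]]
[0.5665 0.2411 0.06  ]
[0.5937 0.1533 0.06  ]
[0.593  0.1592 0.06  ]
[0.5672 0.2438 0.06  ]
[0.5139 0.1367 0.06  ]
[0.4835 0.219  0.06  ]
[0.53885136 0.18862694] 15.846350650236943 res [[-1.1, -1.2], [-1.5, -0.3], [-0.5, 0.4], [0.4, 0.7], [-2.1, -2.0], [-0.1, -0.5]]
T tab top in bay -0.05509390456186812 0.17196105912662213
S tab top in bay -0.05304999416657781 0.17381613018855793
[ 0.772 -0.246  0.03 ]
[0.757 0.019 0.03 ]
[0.775 0.249 0.03 ]
```

```bash
cat >> h.py <<'E'
from scipy.spatial.transform import Rotation
def wrist():
    o=bot.get_obs();f=dict(bot.grab_frame("wrist"))
    M=np.eye(4);M[:3,:3]=Rotation.from_euler("xyz",o["eef_rot"],degrees=True).as_matrix();M[:3,3]=o["position"]
    W=np.linalg.inv(M@np.array(f["hand_eye"]));f["R"]=W[:3,:3];f["t"]=W[:3,3];return f
def proj(f,X):
    K=np.array([[f["fx"],0,f["cx"]],[0,f["fy"],f["cy"]],[0,0,1]])
    return cv2.projectPoints(np.array(X,float).reshape(-1,3),cv2.Rodrigues(f["R"])[0],f["t"],K,np.array(f["distortion"]))[0][:,0]
E
python3 - <<'E'
from h import *
import pickle
bot.move_to([.539,.189,.33],[180,0,15.85]);f1=wrist()
print(bot.get_obs()["qpos"].round(1))
for a in (-164.15,): print(bot.ik([.539,.189,.13],[180,0,a]))
bot.move_to([.525,-.174,.30],[180,0,41.14]);f2=wrist()
print(bot.get_obs()["qpos"].round(1), bot.get_obs()["time"]);pickle.dump((f1,f2),open("w.pkl","wb"))
o=np.hstack([cv2.resize(f["color"],(400,300),interpolation=cv2.INTER_AREA) for f in (f1,f2)])
o=np.vstack([o]);cv2.imwrite("pics/w.png",o[:,:,::-1])
E
```

```text
[ 16.9   2.4 108.9  -0.   68.7  91.1]
[ 16.98526704  16.01943955 116.29375276   0.          47.68680769
 -88.86473296]
[-20.7   2.1 112.4   0.   65.5  28.2] 4.6917
```

View pics/w.png

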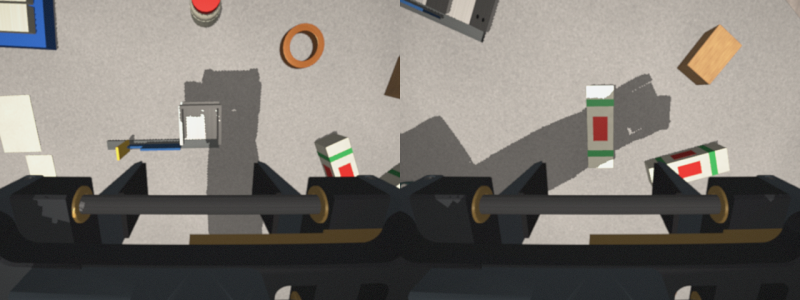

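The wrist views show the bay at about (200,125) and the carton at about (600,127) in the half-scale pair, both clear of the fingers. I'll zoom in to refine.

Run:
```python
from h import *
import pickle
f1,f2=pickle.load(open("w.pkl","rb"))
a=cv2.resize(f1["color"][150:265,160:365],None,fx=3.5,fy=3.5,interpolation=2)  # 717x402
b=cv2.resize(f2["color"][125:275,280:360],None,fx=1,fy=1)
# show fitted models for comparison
def model(f,c,yaw,pts):
    t=np.radians(yaw);c_,s=np.cos(t),np.sin(t);p=np.array(pts);return proj(f,np.c_[c[0]+p[:,0]*c_-p[:,1]*s,c[1]+p[:,0]*s+p[:,1]*c_,p[:,2]])
m=model(f1,(.53885,.18863),15.846,[(.045,.045,.06),(.045,-.045,.06),(-.047,-.045,.06),(-.047,.045,.06),(-.05,.182,.085)])
print(m.round(1))
for u in m: cv2.circle(a,tuple(int(v) for v in (u-[160,150])*3.5),4,(255,0,255),1)
m2=model(f2,(.5248,-.17418),41.14,[(.085,.027,.054),(.085,-.027,.054),(-.085,-.027,.054),(-.085,.027,.054)]);print(m2.round(1))
b=cv2.resize(f2["color"][125:280,280:360],None,fx=2.6,fy=2.6,interpolation=2);
for u in m2: cv2.circle(b,tuple(int(v) for v in (u-[280,125])*2.6),4,(255,0,255),1)
b=cv2.rotate(b,cv2.ROTATE_90_CLOCKWISE)
o=np.zeros((598,718,3),np.uint8);o[:a.shape[0],:a.shape[1]]=a[:,:718];h=min(195,b.shape[0]);o[403:403+h,:b.shape[1]]=b[:h]
cv2.imwrite("pics/w2.png",o[:,:,::-1]);print(a.shape,b.shape)
```

```text
[[284.6 168.1]
 [353.6 168.1]
 [351.9 236.3]
 [286.4 236.2]
 [180.4 243.4]]
[[297.5 136.2]
 [342.2 136.2]
 [339.9 268.7]
 [299.5 268.7]]
(402, 718, 3) (208, 403, 3)
```

View pics/w2.png

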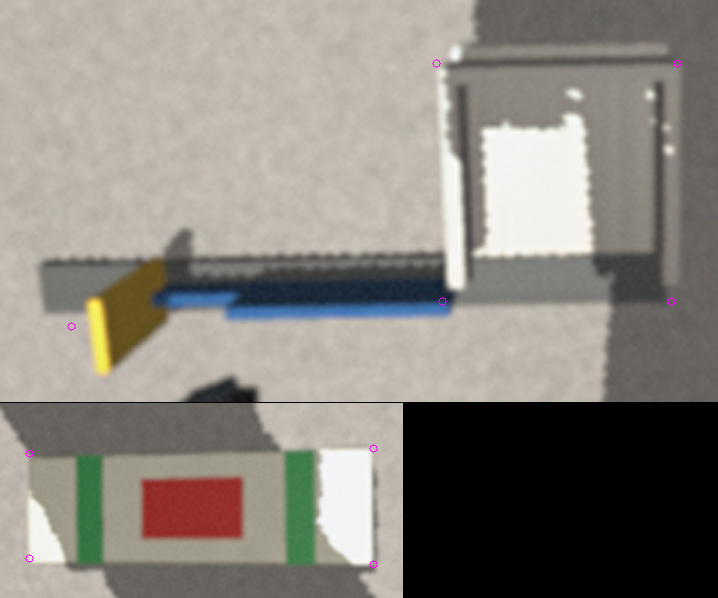

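The carton fit is good to about 2 mm. The wrist view puts the bay about 5 mm further along its +x, at about (0.544, 0.189). Next is the light test lift by the middle.

Run:
```python
from h import *
bot.grip(1.0)
bot.move_l([.525,-.1742,.10]);bot.move_l([.525,-.1742,.024],vel=.06,stop_force=15)
o0=bot.get_obs();bot.grip(0.0,8);o=bot.get_obs();print(o["position"],o["finger_gap"]*91,o["grasp_force"])
bot.move_l([.525,-.1742,.07],vel=.04);bot.pause(.6);o1=bot.get_obs()
print("dF",o1["ft_force"]-o0["ft_force"],"dT",o1["torque"]-o0["torque"],o1["finger_gap"]*91,o1["position"],o1["time"])
f=bot.grab_frame("scene");c=f["color"][100:280,220:420];g=wrist()["color"]
cv2.imwrite("pics/lift.png",np.hstack([cv2.resize(c,(400,360)),cv2.resize(g,(400,300))[:].copy() if 0 else cv2.resize(g,(400,360))])[:,:,::-1])
```

```text
[ 0.52504487 -0.17424488  0.0240268 ] 53.98523260167737 7.959805503487587
dF [1.26800655 0.90839434 0.87901284] dT [ 0.13261584 -0.23908747  0.11320753] 54.167781043941424 [ 0.52515038 -0.17424802  0.07008509] 10.3667
```

View pics/lift.png

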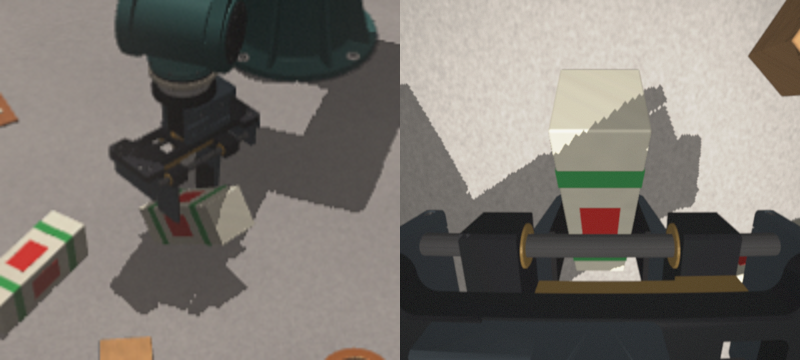

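The end away from the robot rises, and the moment (+0.13, −0.24) agrees, so the robot-side end (−tool x) is heavy. I'll lower it and check where it lies.

Run:
```python
from h import *
bot.move_l([.525,-.1742,.025],vel=.04,stop_force=25);bot.pause(.2);print(bot.get_obs()["position"])
bot.grip(1.0);bot.move_l([.525,-.1742,.12],vel=.2);bot.move_l([.525,-.1742,.30],vel=.3)
f=wrist()
t=np.radians(41.14);c,s=np.cos(t),np.sin(t);p=np.array([(.085,.027),(.085,-.027),(-.085,-.027),(-.085,.027)])
m=proj(f,np.c_[.5248+p[:,0]*c-p[:,1]*s,-.17418+p[:,0]*s+p[:,1]*c,np.full(4,.054)])
b=cv2.resize(f["color"][115:290,270:370],None,fx=3.4,fy=3.4,interpolation=2)
for u in m: cv2.circle(b,tuple(int(v) for v in (u-[270,115])*3.4),4,(255,0,255),1)
cv2.imwrite("pics/w3.png",b[:,:,::-1]);print(m.round(1),bot.get_obs()["time"])
```

```text
[ 0.52461076 -0.17419177  0.02486343]
[[298.  135. ]
 [342.9 135.1]
 [340.6 268.3]
 [300.  268.2]] 14.0917
```

View pics/w3.png

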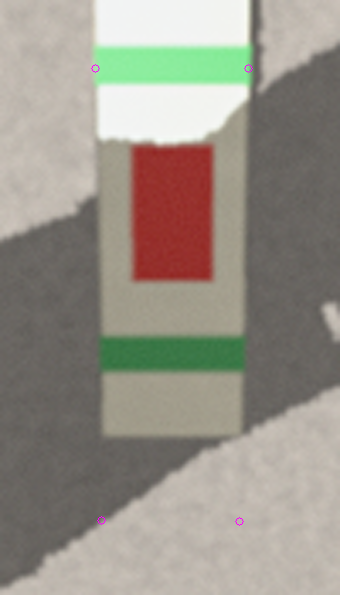

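The carton slid about 30 mm along +tool x while being lowered and now lies flat. I'll recompute its centre from the lower edge and the red patch, then grip 45 mm toward the light end and lift gently so it hangs.

Run:
```python
from h import *
f=wrist();u=np.array([np.cos(np.radians(41.14)),np.sin(np.radians(41.14)),0])
e=plane(f,(270+172.5/3.4,115+436/3.4),.054);r=plane(f,(270+172.5/3.4,115+213/3.4),.054)
c=e+.085*u;print(e,r,c,(r-e)@u)
c=c*.5+r*.5
g=c+.045*u;print(c,g)
bot.move_l([g[0],g[1],.12],vel=.3);bot.move_l([g[0],g[1],.024],vel=.06,stop_force=15)
bot.grip(0.0,9);o=bot.get_obs();print(o["finger_gap"]*91,o["grasp_force"])
for z in (.05,.08,.11,.145,.19):
    bot.move_l([g[0],g[1],z],vel=.05)
    o=bot.get_obs();print(z,o["finger_gap"]*91,o["grasp_force"],o["ft_force"].round(1),o["torque"].round(2))
bot.pause(.5);print(bot.get_obs()["time"])
s=bot.grab_frame("scene")["color"][60:260,240:440];w=wrist()["color"]
cv2.imwrite("pics/hang.png",np.hstack([cv2.resize(s,(400,400)),cv2.resize(w,(400,400))])[:,:,::-1])
```

```text
[ 0.48690223 -0.20738992  0.054     ] [ 0.55042106 -0.15170474  0.054     ] [ 0.55091609 -0.15146832  0.054     ] 0.08447165580791444
[ 0.55066858 -0.15158653  0.054     ] [ 0.58455827 -0.12198098  0.054     ]
53.73466761119035 9.000284671783447
0.05 53.78420169176214 9.000049754977226 [4.1 4.  1.8] [ 0.6  -0.56 -0.03]
0.08 53.76889082991725 9.000609554350376 [2.7 4.1 3.2] [ 0.56 -0.39 -0.04]
0.11 53.96284120491348 9.001898467540741 [1.1 3.5 6.7] [ 0.53 -0.13 -0.09]
0.145 53.85904241361216 9.000011309981346 [-1.1  0.6 -5.1] [-0.05  0.04  0.01]
0.19 53.99354044996989 8.999916315078735 [-0.  -1.1 -7. ] [-0.09  0.06  0.01]
21.925
```

View pics/hang.png

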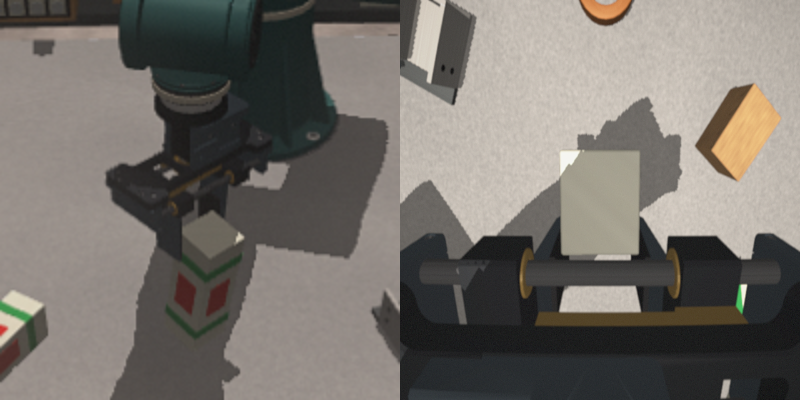

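The carton hangs upright with its heavy end down. I'll get its exact pose in the hand from the end-face corners with PnP. In full-res wrist pixels these are (256,180), (381,180), (381,306) and (259,306).

Run:
```python
from h import *
o=bot.get_obs();f=wrist()
cv2.imwrite("pics/raw.png",f["color"][:,:,::-1])
uv=np.array([(256,180),(381,180),(381,306),(259,306)],float)
K=np.array([[f["fx"],0,f["cx"]],[0,f["fy"],f["cy"]],[0,0,1]])
w=.027;X=np.array([(-w,w,0),(w,w,0),(w,-w,0),(-w,-w,0)])
ok,rv,tv,er=cv2.solvePnPGeneric(X,uv,K,np.array(f["distortion"]),flags=cv2.SOLVEPNP_IPPE)
t=np.radians(41.14);u=np.array([np.cos(t),np.sin(t),0]);v=np.array([np.sin(t),-np.cos(t),0])
for r,tt,e in zip(rv,tv,er):
    c=f["R"].T@(tt[:,0]-f["t"]);n=f["R"].T@cv2.Rodrigues(r)[0][:,2];d=c-o["position"]
    print("centre",c,"tool x/y off",d@u,d@v,"normal",n, n@u,n@v,e)
for z in (.24,.23,.22,.21):
    print(z,[((plane(f,q,z)-o["position"])@u).round(4) for q in uv],[((plane(f,q,z)-o["position"])@v).round(4) for q in uv])
print(o["position"])
```

```text
centre [ 0.60882975 -0.0991434   0.23240407] tool x/y off 0.033312563560228985 -0.0012235237826831574 normal [0.02955939 0.29773489 0.95419085] 0.21814144053638665 -0.20477826278997163 [1.70683919]
centre [ 0.61057839 -0.10028603  0.23230346] tool x/y off 0.03387773223401795 0.0007874247807306926 normal [0.38395865 0.06202681 0.92126458] 0.3299684130003832 0.20589418971675005 [2.02683979]
0.24 [np.float64(0.0609), np.float64(0.061), np.float64(0.0078), np.float64(0.0077)] [np.float64(-0.0246), np.float64(0.0235), np.float64(0.0261), np.float64(-0.0259)]
0.23 [np.float64(0.06), np.float64(0.06), np.float64(0.0028), np.float64(0.0027)] [np.float64(-0.0264), np.float64(0.0253), np.float64(0.0281), np.float64(-0.0278)]
0.22 [np.float64(0.059), np.float64(0.059), np.float64(-0.0022), np.float64(-0.0023)] [np.float64(-0.0283), np.float64(0.0271), np.float64(0.0301), np.float64(-0.0298)]
0.21 [np.float64(0.058), np.float64(0.058), np.float64(-0.0073), np.float64(-0.0073)] [np.float64(-0.0301), np.float64(0.0289), np.float64(0.0321), np.float64(-0.0317)]
[ 0.58454688 -0.12198122  0.18998115]
```

The carton has slipped about 25 mm off-centre in the pads and leans about 12°. I'll stand it heavy end down on the bench, release, and measure it for a clean firm regrip.

Run:
```python
from h import *
p=bot.get_obs()["position"]
print(bot.move_l([p[0],p[1],.14],vel=.08,stop_force=4),bot.get_obs()["position"])
print(bot.move_l([p[0],p[1],.127],vel=.03,stop_force=10),bot.get_obs()["position"],bot.get_obs()["ft_force"])
bot.grip(1.0);bot.pause(.4);f=wrist();o=bot.get_obs();print(o["time"],o["position"])
b=f["color"][100:420,160:480];cv2.imwrite("pics/st.png",cv2.resize(b,(576,576),interpolation=2)[:,:,::-1])  # x1.8
```

```text
False [ 0.58481373 -0.12201196  0.14019227]
True [ 0.58442284 -0.12204065  0.12671125] [-0.29866372 -0.30683388  5.30403081]
24.5 [ 0.58347028 -0.12175087  0.12585597]
```

View pics/st.png

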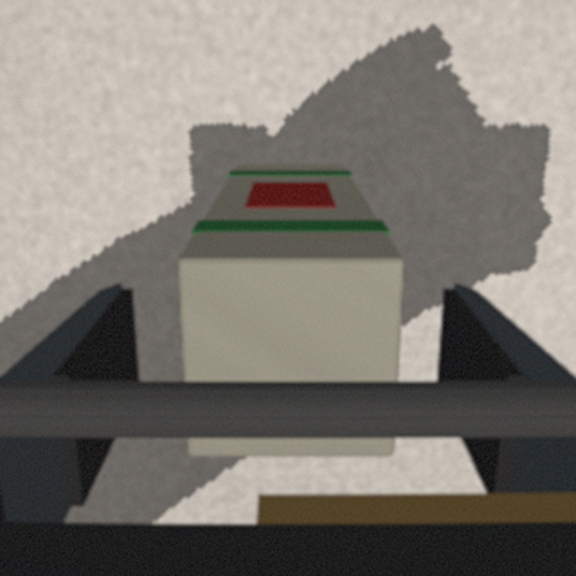

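It stands upright, with the top face corners at crop (181,259), (402,259), (393,455) and (189,455). Regripping centred and lifting, then moving over the bay, with numeric checks from a camera-measured top face.

Run:
```python
from h import *
f=wrist();o=bot.get_obs()
t=np.radians(41.14);u=np.array([np.cos(t),np.sin(t),0]);v=np.array([np.sin(t),-np.cos(t),0])
P=np.array([plane(f,(160+a/1.8,100+b/1.8),.17) for a,b in [(181,259),(402,259),(393,455),(189,455)]])
d=P-o["position"];print(np.c_[d@u,d@v].round(4),P.mean(0))
from pickle import load
f1=load(open("w.pkl","rb"))[0]
for n,x,y,z in (("tabtop",99,336,.085),("tab top out-near",88,300,.085),("tab far end",110,372,.085),("BL",439,46,.06),("BR",676,46,.06),("FL",445,291,.06),("FR",680,287,.06)):
    q=plane(f1,(160+x/3.5,150+y/3.5),z);a=np.radians(15.85);q2=q[:2]-[.544,.1887];print(n,q.round(4),(q2@[np.cos(a),np.sin(a)]).round(4),(q2@[-np.sin(a),np.cos(a)]).round(4))
```

```text
[[ 0.0337 -0.0249]
 [ 0.0337  0.0269]
 [-0.0191  0.0274]
 [-0.0192 -0.0254]] [ 0.58962809 -0.11769527  0.17      ]
tabtop [0.4403 0.3394 0.085 ] -0.0585 0.1733
tab top out-near [0.4531 0.3459 0.085 ] -0.0446 0.176
tab far end [0.4274 0.3329 0.085 ] -0.0728 0.1706
BL [0.5763 0.2447 0.06  ] 0.0464 0.0451
BR [0.6004 0.1601 0.06  ] 0.0464 -0.0429
FL [0.4859 0.2191 0.06  ] -0.0476 0.0451
FR [0.5126 0.1311 0.06  ] -0.0459 -0.0468
```

Run:
```python
from h import *
g=[.5896,-.1177]
bot.move_l([*g,.126],vel=.05);bot.grip(0.0,30);z0=bot.get_obs()["position"][2];o=bot.get_obs();print(z0,o["finger_gap"]*91,o["grasp_force"])
bot.move_l([*g,.26],vel=.1);bot.move_to([.544,.1887,.26],[180,0,15.85]);o=bot.get_obs();print(o["position"],o["eef_rot"],o["ft_force"],o["torque"])
bot.move_l([.544,.1887,z0+.018],vel=.08);bot.pause(.2)
print(bot.move_l([.544,.1887,z0+.001],vel=.025,stop_force=5));o=bot.get_obs();print(o["position"][2]-z0,o["ft_force"],o["time"])
```

```text
0.1260166367239191 53.809138133619086 29.999968707561493
[0.54423586 0.18810226 0.25987393] [1.79986465e+02 8.12191018e-03 1.58671866e+01] [-0.61918451 -0.59605484 -5.73583348] [-0.00726157  0.04013097 -0.01152253]
True
0.005631641145805749 [1.6892501  0.49887753 1.49041011] 30.5
```

Contact came at 5.6 mm, which matches the 6 mm floor. Releasing, retracting and looking.

Run:
```python
from h import *
bot.grip(1.0);bot.pause(.5);p=bot.get_obs()["position"]
bot.move_l([p[0],p[1],.30],vel=.15)
a=np.radians(15.85);bx=np.array([np.cos(a),np.sin(a)]);by=np.array([-np.sin(a),np.cos(a)])
w=lambda x,y,z:[*(np.array([.544,.1887])+x*bx+y*by),z]
bot.grip(0.0,30)
bot.move_to(w(-.058,.25,.30),[180,0,105.85]);print(bot.get_obs()["qpos"].round(1),bot.get_obs()["time"])
f=bot.grab_frame("scene");c=f["color"][130:260,400:540];t=bot.grab_frame("top")["color"][240:330,120:230]
cv2.imwrite("pics/placed.png",np.hstack([cv2.resize(c,(420,390),interpolation=2),cv2.resize(t,(380,390),interpolation=2)])[:,:,::-1])
print(bot.ik(w(-.058,.25,.067),[180,0,105.85]),bot.ik(w(-.058,.1,.067),[180,0,105.85]))
```

```text
[ 42.2   5.7 108.5  -0.   65.8  26.5] 35.4167
[ 4.22819579e+01  2.31358648e+01  1.14979874e+02 -2.54444375e-14
  4.18842613e+01  2.64319579e+01] [ 2.77729552e+01  1.90421400e+01  1.21308439e+02 -2.54444375e-14
  3.96494205e+01  1.19229552e+01]
```

View pics/placed.png

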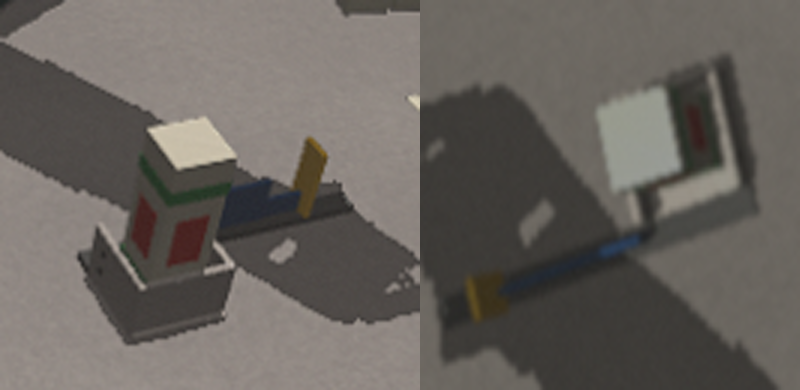

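The carton stands upright inside the bay, and the tab is clear on the +y side. Now I push the gate shut.

Run:
```python
from h import *
a=np.radians(15.85);bx=np.array([np.cos(a),np.sin(a)]);by=np.array([-np.sin(a),np.cos(a)])
w=lambda x,y,z:[*(np.array([.544,.1887])+x*bx+y*by),z]
Y=lambda:((bot.get_obs()["position"][:2]-[.544,.1887])@by).round(4)
bot.move_l(w(-.058,.25,.066),vel=.15)
bot.pause(.2);o=bot.get_obs()["ft_force"]
print(bot.move_l(w(-.058,.13,.066),vel=.05,stop_force=12),Y(),(bot.get_obs()["ft_force"]-o).round(1))
r=bot.move_l(w(-.058,.094,.066),vel=.025,stop_force=10);bot.pause(.3)
print(r,Y(),(bot.get_obs()["ft_force"]-o).round(1),bot.get_obs()["time"])
```

```text
False 0.13 [0.9 0.3 1. ]
True 0.1048 [-1.   6.6  1.1] 41.2583
```

It hit the hard stop at 104.8 mm, where 104 was predicted. I'll back off and check the tab and the carton numerically.

Run:
```python
from h import *
a=np.radians(15.85);bx=np.array([np.cos(a),np.sin(a)]);by=np.array([-np.sin(a),np.cos(a)])
w=lambda x,y,z:[*(np.array([.544,.1887])+x*bx+y*by),z]
bot.move_l(w(-.058,.16,.066),vel=.1);bot.move_l(w(-.058,.16,.30),vel=.2)
bot.move_to([.45,-.25,.35],[180,0,41])
print(bot.get_obs()["time"])
for n in("top","scene"):
    f=bot.grab_frame(n);hsv=cv2.cvtColor(f["color"],cv2.COLOR_RGB2HSV)
    c=w(0,0,.176);
    P=np.array([[*w(x,y,.176)] for x,y in((.027,.027),(.027,-.027),(-.027,-.027),(-.027,.027))]);f["R"]=np.array(f["R"]);f["t"]=np.array(f["t"])
    m=cv2.inRange(hsv,(20,130,60),(32,255,255))
    k=proj(f,[w(-.058,.085,.06)])[0];x,y=k.astype(int);s=np.argwhere(m[y-30:y+30,x-40:x+40])
    q=s.mean(0)[::-1]+[x-40,y-30]; p=plane(f,q,.06)[:2]-[.544,.1887];print(n,"tab px",len(s),"bay xy",p@bx,p@by)
    k=proj(f,[c])[0].astype(int);g=cv2.cvtColor(f["color"],cv2.COLOR_RGB2GRAY)[k[1]-30:k[1]+30,k[0]-30:k[0]+30]
    hh=hsv[k[1]-30:k[1]+30,k[0]-30:k[0]+30];_,L,st,ce=cv2.connectedComponentsWithStats((g>np.median(g[27:34,27:34])-15).astype(np.uint8))
    l=L[30,30];q=ce[l]+k-30;p=plane(f,q,.176)[:2]-[.544,.1887];print("carton top area",st[l],"bay xy",p@bx,p@by)
```

```text
45.3583
top tab px 29 bay xy -0.05681695535178722 0.08860255575806932
carton top area [ 20  20  23  23 372] bay xy -0.0014667254944824614 -0.0005573895590868709
scene tab px 19 bay xy -0.03436817862823451 0.07839934510826911
carton top area [ 17  22  28  17 287] bay xy -0.00012683890993220304 0.0013177953977674582
```

The carton top is centred over the bay within 2 mm, and the tab is at the shut position.

```bash
python3 -c "
from plant import bot
print(bot.close_job())"
```

```text
the job is handed in; nothing more can be done
None
```

The carton stands upright on its heavy end in the bay, its top within about 2 mm of the bay's centre, with the gate pushed to its stop; I handed the job in after about 45 s of robot time and got no verdict back.

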